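Pack the dug finds

TASK

Pack the four dug finds from the sorting mat into the clear finds box, each the right way up in the middle of its own tray: the rusty iron shot in the red tray, the clay pipe in the green one with its bowl in the middle, the brass buckle in the yellow one and the brown ink bottle standing in the blue one. Set them down rather than dropping them. Leave the pale pebble and the blue plastic buckle where they lie on the mat.

Things in the scene. Friction and masses are not known exactly. Their poses are not given: they have to be found in the camera images.
- ball_center (a point): Rust-brown iron shot: a ball 32 mm in diameter and 28 mm high, flattened underneath (20 mm flat foot, on which it rests), about 110 g. This point is on its axis, 14 mm above its foot; z up. It lies on the green-grey sorting mat, whose top is 4 mm above the table; six small things lie there in two rows of three, about 115 mm apart, and swap places from start to start.
- pipe_bowl (a point): Off-white clay tobacco pipe, about 30 g: an upright round bowl 24 mm in diameter and 36 mm high with a dark mouth on top, and a stub of stem 10 mm thick lying at foot level, its end 32 mm from the bowl's axis. This point is on the bowl's axis, 18 mm above its foot; x points from the bowl along the stem, z up. Lies on the mat as above.
- buckle_center (a point): Brass-yellow metal buckle, an open rectangular frame 56 x 38 mm, 8 mm thick with a bar across the middle, lying flat, about 40 g. This point is the middle of the frame, 4 mm above its underside; x along the 56 mm length, y across the 38 mm width, z up. Lies on the mat as above.
- ink_bottle_center (a point): Dark-brown stoneware ink bottle, standing, 58 mm high, body 39 mm in diameter up to 38 mm high, then narrowing to a 23 mm lip, about 100 g. This point is on its axis, 29 mm above its foot; z up. Lies on the mat as above.
- pebble_center (a point): Look-alike that stays: pale grey stone pebble with the size and shape of the iron shot (32 mm across, 28 mm high). This point is 14 mm above its foot. Lies on the mat as above.
- plastic_buckle_center (a point): Look-alike that stays: bright blue plastic buckle with the size and shape of the brass one (56 x 38 x 8 mm). This point is its middle, 4 mm above its underside; x along the 56 mm length. Lies on the mat as above.
- red_tray: Red plastic tray, square, 94 x 94 mm outside, 12 mm high, open on top, walls and floor 2 mm thick (inside 90 x 90 mm), fixed. Origin: centre of its underside, so the inner floor is 2 mm above the origin; x and y along its sides, z up. The four trays change places from start to start.
- yellow_tray: Yellow tray, like the red one. Origin: centre of its underside. The four trays lie two by two, 96 mm apart centre to centre, in a fixed clear box 202 mm square whose walls rise to 38 mm above the table (35 mm above the trays' undersides); a blue handle sticks out 20 mm from each of two opposite sides of the box.
- green_tray: Green tray, like the red one, in the same box. Origin: centre of its underside.
- blue_tray: Blue tray, like the red one, in the same box. Origin: centre of its underside.

How it is judged:
At the end, for the whole second after the job is handed in: Shot in red, pipe bowl in green, brass buckle in yellow, bottle in blue tray: each point within 15 mm of the tray centre (from above), on its floor (height within 6 mm), at rest; pipe, buckle, bottle within 0.2 rad of upright. Pebble and blue buckle within 30 mm of their start (horizontal distance between ball_center and red_tray below 0.015 m and z of ball_center in the frame of red_tray between 0.01 and 0.022 m and linear speed of each of ball, pipe, buckle, ink_bottle below 0.02 m/s and horizontal distance between pipe_bowl and green_tray below 0.015 m and z of pipe_bowl in the frame of green_tray between 0.014 and 0.026 m and angle between each of pipe_bowl, buckle_center, ink_bottle_center's own z axis and vertical below 0.2 rad and horizontal distance between buckle_center and yellow_tray below 0.015 m and z of buckle_center in the frame of yellow_tray between 0 and 0.012 m and horizontal distance between ink_bottle_center and blue_tray below 0.015 m and z of ink_bottle_center in the frame of blue_tray between 0.025 and 0.037 m and distance of each of pebble_center, plastic_buckle_center from where it was at the start of the episode below 0.03 m); the robot touches nothing.
It fails at once if a find is dropped (falls freely by more than about 50 mm) ((linear speed of ball above 1 m/s and contact force between the fingers and ball below 0.05 N) or (linear speed of pipe above 1 m/s and contact force between the fingers and pipe below 0.05 N) or (linear speed of buckle above 1 m/s and contact force between the fingers and buckle below 0.05 N) or (linear speed of ink_bottle above 1 m/s and contact force between the fingers and ink_bottle below 0.05 N)).
It fails at once if the pebble or the blue plastic buckle is moved more than 30 mm (distance of any of pebble_center, plastic_buckle_center from where it was at the start of the episode above 0.03 m).
It also fails if it takes over 120 s, if anything falls off the work surface, if the arm or the gripper's body presses on something with over 40 N, if the wrist force passes 120 N, or if a joint passes its speed limit or range.

ROBOT

A 6-joint arm with a two-finger parallel gripper is mounted at the origin on the work surface. World frame = base frame: x ahead of the robot, y to its left, z up, the work surface at z = 0. Lengths are in m, angles in rad, forces in N, time in s.
With the tool pointing down it reaches from about 0.3 to 0.85 m from the base axis. Payload 4.2 kg.
Tool frame: the origin (TCP) lies midway between the tips of the shut fingers; the grasp point (between the pads) lies 19 mm behind it (robot.grasp_offset is the z of the grasp point in the tool frame, in m); z points along the fingers, y is the line along which they close (so a half turn about z gives the same grasp; the last joint's range is limited). The gripper opens to 91 mm and grips with 3 to 60 N. Pads are 32 mm wide; open, the fingers measure 118 mm over their backs; the gripper's body (76 mm by 178 mm) begins 60 mm behind the grasp point.
Start: joints at [-1.253, 0.32, 1.565, -0, 1.257, -0.02], TCP at [0.191, -0.543, 0.214] pointing down, gripper open.
Joint ranges: [-3.11, 3.11], [-0.84, 2.01], [0.21, 2.61], [-1.34, 4.49], [0.05, 2.63], [-2.56, 2.56]. Speed limits (rad/s): [2.57, 2.57, 3.14, 3.14, 3.14, 3.14].

INTERFACE

Orientations are given as a unit quaternion [w, x, y, z].
In Python, from bench import telemetry, read_camera, camera_info, job_done, robot gives the robot as it stands.
- The arm moves only by the shell command python3 -m crank 'ROWS' [FORCE]. ROWS is JSON, a list of rows, each an object with "rot": the turn, a rotation vector about the tool's x, y, z in rad, a list of three; "xyz": the shift along the tool's x, y, z in cm, a list of three; "hand": the closure, from 0 (fully open) to 1 (shut). A call has 1 to 5 rows; each row is the pose to reach, as a shift and turn from the pose commanded when the call began, along the tool's axes at that moment; what a row does not reach only later rows make up. A row lasts 1/8 s, in which the tool goes at most 62.5 mm and 10.7 degrees, less where a joint would pass 70% of its speed; a pose out of reach is approached as far as the arm can. A call with a gripper value outside its range is refused whole. The fingers move at their own pace and stop on an object; FORCE is the grip in N (left out, the last holds). Time passes only in rows, so rows that repeat a pose let the fingers close. It gives the time, the measured TCP pose, the force and the opening at its end, in the units of the state.
- telemetry.get_obs(): the state, without advancing time (a new reading comes with each control period).
- read_camera(name): name is "scene" or "top"; returns the picture (420x560x3 uint8, red, green, blue); there is no depth.
- camera_info(name): a dict with "camera_matrix" (3x3 intrinsics, pixels), "world_from_camera" (4x4, takes a point from camera to world coordinates). Camera axes: x right, y up, looking along -z (the intrinsics and any distortion apply to the point x, -y, -z); pixel columns grow to the right and rows downward; lengths in m; the calibration is good to about 2 mm. A picture is of the moment at which its call begins. camera_info takes no time and is no camera call.
- job_done(): hands the job in, once; it reports no verdict.
The state is a dict: "t": time; "joint_positions": joint angles; "qd": joint speeds; "joint_torque": joint torques, N m; "tcp_pos": TCP position; "tcp_rot": TCP orientation; "contact_force": force on the tool from outside, world axes, zero at the start; "ft_torque": the same for the moment, N m; "grip_width": opening from 0.0 (shut) to 1.0 (fully open).
Only numpy, scipy, OpenCV 4.12 (cv2) and the standard library are available. Lean on these libraries where they do the work, as an engineer would, in place of code of your own. Each camera call takes 0.05 s, during which the arm holds its last target. There are 200 camera calls.

## Working session

There is one attempt and no reset: what is moved stays moved. The work goes in short steps, Python scripts to look and compute and a shell command to move; the robot and the scene stay as the last step left them, time stands still between calls to the robot, and variables do not carry over. Pictures are saved under pics/ and viewed, on a budget of 14 in all, crops included, one or two more only if the job needs it, and the job is handed in when it is done.

```bash
ls; mkdir -p pics
python3 - <<'E'
from bench import *
import cv2,numpy as np
np.set_printoptions(precision=4,suppress=True)
for n in("top","scene"):
    cv2.imwrite(f"pics/{n}0.png",read_camera(n)[:,:,::-1]); c=camera_info(n)
    for k in c: print(n,k,np.array(c[k]) if not isinstance(c[k],str) else c[k])
o=telemetry.get_obs()
for k in o: print(k,o[k])
print(robot.grasp_offset)
E
```

```text
pics
top camera_matrix [[461.3312   0.     268.4188]
 [  0.     461.3312 209.6326]
 [  0.       0.       1.    ]]
top world_from_camera [[-0.0067  0.9954 -0.0958  0.3983]
 [-1.     -0.0069 -0.0013  0.0069]
 [-0.0019  0.0958  0.9954  1.2985]
 [ 0.      0.      0.      1.    ]]
scene camera_matrix [[469.432    0.     284.3183]
 [  0.     469.432  212.1621]
 [  0.       0.       1.    ]]
scene world_from_camera [[ 0.6244 -0.4732  0.6214  1.187 ]
 [ 0.7809  0.3643 -0.5074 -0.512 ]
 [ 0.0137  0.8021  0.5971  0.6868]
 [ 0.      0.      0.      1.    ]]
t 0.1
joint_positions [-1.253   0.3202  1.5655 -0.      1.2574 -0.02  ]
qd [ 0.     -0.0006 -0.0023  0.0013  0.0003 -0.0008]
joint_torque [  0.0007 -41.3331 -23.2507   0.073    0.0422  -0.0001]
tcp_pos [ 0.1904 -0.5421  0.2132]
tcp_rot [-0.0008  0.9858  0.1681 -0.0001]
contact_force [-0.1406  0.1289 -0.2618]
ft_torque [0.0006 0.0143 0.0173]
grip_width 1.0030343308727732
-0.0188
```

View pics/top0.png

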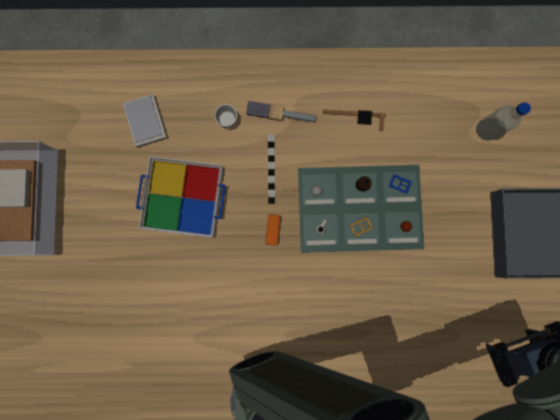

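View pics/scene0.png

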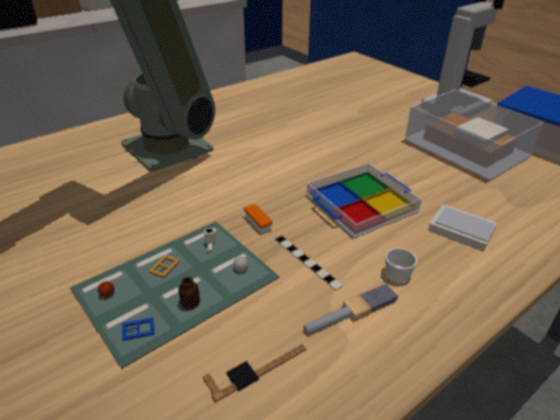

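The top view shows the mat at px (300–423, 165–250). Top row, left to right: pebble, bottle, blue buckle. Bottom row: pipe, brass buckle, shot. The box is at (140–222, 158–236), with yellow top left, red top right, green bottom left and blue bottom right. I'll enlarge both areas next.

```bash
cat > h.py <<'E'
from bench import *
import cv2,numpy as np
from scipy.spatial.transform import Rotation as R
np.set_printoptions(precision=4,suppress=True)
def world(n,u,v,z):
    c=camera_info(n);K=np.array(c["camera_matrix"]);T=np.array(c["world_from_camera"])
    d=np.linalg.inv(K)@[u,v,1]; d=T[:3,:3]@(d*[1,-1,-1]); p=T[:3,3]
    return p+d*(z-p[2])/d[2]
def pix(n,P):
    c=camera_info(n);K=np.array(c["camera_matrix"]);T=np.array(c["world_from_camera"])
    q=T[:3,:3].T@(np.array(P)-T[:3,3]); q=K@(q*[1,-1,-1]); return q[:2]/q[2]
def crop(n,u0,v0,u1,v1,s,name,im=None):
    im=read_camera(n) if im is None else im
    c=cv2.resize(im[v0:v1,u0:u1,::-1],None,fx=s,fy=s,interpolation=cv2.INTER_CUBIC)
    for u in range((u0+9)//10*10,u1,10):
        cv2.line(c,(int((u-u0+.5)*s),0),(int((u-u0+.5)*s),6),(255,255,255),1); cv2.putText(c,str(u),(int((u-u0+.5)*s)-10,16),0,.35,(255,255,255),1)
    for v in range((v0+9)//10*10,v1,10):
        cv2.line(c,(0,int((v-v0+.5)*s)),(6,int((v-v0+.5)*s)),(255,255,255),1); cv2.putText(c,str(v),(8,int((v-v0+.5)*s)+4),0,.35,(255,255,255),1)
    cv2.imwrite(f"pics/{name}.png",c)
def go(x,y,z,yaw=None):
    "needed shift (cm, tool axes) and turn to world TCP x,y,z with tool pointing down, tool y axis at world angle yaw"
    o=telemetry.get_obs(); r=R.from_quat(np.roll(o["tcp_rot"],-1)); 
    sh=r.inv().apply(np.array([x,y,z])-o["tcp_pos"])*100
    if yaw is None: yaw=np.arctan2(*r.as_matrix()[[1,0],1])
    yd=np.array([np.cos(yaw),np.sin(yaw),0]); cy=r.as_matrix()[:,1]
    if yd@cy<0: yd=-yd
    zd=np.array([0,0,-1.]); M=np.c_[np.cross(yd,zd),yd,zd]
    rot=(r.inv()*R.from_matrix(M)).as_rotvec()
    print("shift cm",sh.round(2),"rot",rot.round(3),"tcp",o["tcp_pos"],"t",o["t"],"w",o["grip_width"],"j6",o["joint_positions"][5])
E
python3 - <<'E'
from h import *
im=read_camera("top")
crop("top",296,160,428,256,6,"mat",im); crop("top",134,150,232,242,6,"box",im)
hsv=cv2.cvtColor(im,cv2.COLOR_RGB2HSV); m=np.zeros(hsv.shape[:2],bool); m[155:240,140:224]=1
for n,lo,hi in(("red",0,8),("yel",20,32),("grn",45,85),("blu",105,125)):
    k=m&(hsv[...,0]>=lo)&(hsv[...,0]<=hi)&(hsv[...,1]>170)&(hsv[...,2]>60)
    nn,lab,st,ce=cv2.connectedComponentsWithStats(k.astype(np.uint8)); i=1+np.argmax(st[1:,4])
    print(n,ce[i],st[i],world("top",*ce[i],.006))
E
```

```text
red [200.2055 182.2834] [183 166  35  34 988] [0.6018 0.2012 0.006 ]
yel [167.3984 178.5355] [ 150  162   36   34 1029] [0.6132 0.2943 0.006 ]
grn [147.3333 216.3333] [147 216   2   2   3] [0.5061 0.3492 0.006 ]
blu [195.4411 215.8803] [ 178  199   36   35 1011] [0.5064 0.2139 0.006 ]
```

View pics/mat.png

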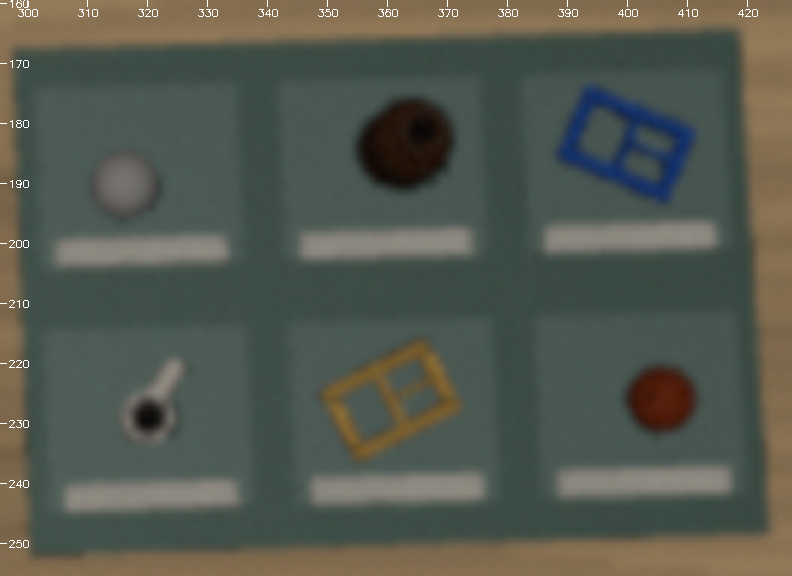

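View pics/box.png

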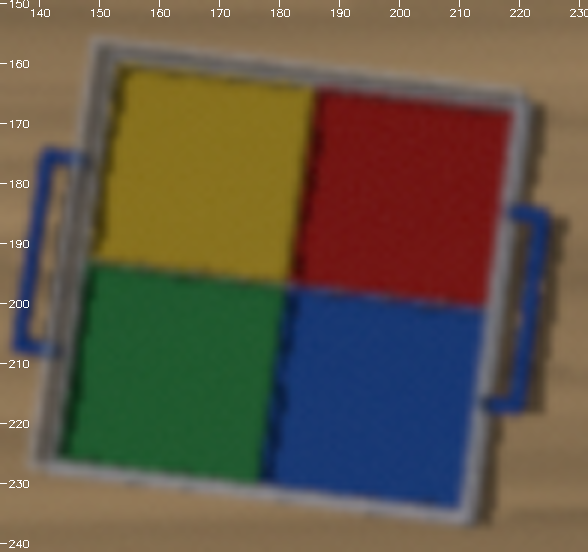

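The mat crop gives these pixels:

| Item | Pixel |
|---|---|
| Shot | (405.7, 225.8) |
| Pipe mouth | (320.2, 228.8) |
| Pipe stem end | (325, 219.8) |
| Brass buckle centre | (360.7, 226.2) |
| Bottle mouth | (365.8, 181.2) |
| Pebble | (316.3, 190.3) |

The box crop shows the trays turned about −7°.

Run:
```python
from h import *
cr=lambda a,b:(a/6-.5+296,b/6-.5+160)
w=lambda a,b,z:world("top",*cr(a,b),z)
print("shot",w(661,398,.018)); b=w(148,416,.040); s=w(177,362,.009)
print("pipe",b,"stem",s,"yaw",np.arctan2(*(s-b)[[1,0]]),np.linalg.norm((s-b)[:2]))
c=[w(*p,.010) for p in((320,395),(425,340),(461,405),(359,460))]
d=c[1]-c[0]+c[2]-c[3]; e=c[3]-c[0]+c[2]-c[1]
print("buckle",np.mean(c,0),np.linalg.norm(d)/2,np.linalg.norm(e)/2,"yawL",np.arctan2(d[1],d[0]))
print("bottle lip",w(422,130,.062),"base-ish",w(401,146,.035))
print("pebble",w(125,185,.018),"blueb",w(628,143,.01))
q=[w2 for w2 in [world("top",u/6-.5+134,v/6-.5+150,.038) for u,v in((97,42),(525,95),(472,520),(36,468))]]
print("box rim corners",np.array(q),np.mean(q,0))
x,y=w(661,398,.018)[:2]; go(x,y,.10,-1.234)
```

```text
shot [ 0.4736 -0.3724  0.018 ]
pipe [ 0.4657 -0.1324  0.04  ] stem [ 0.4925 -0.1498  0.009 ] yaw -0.576131829207856 0.03195512779252551
buckle [ 0.4741 -0.2491  0.01  ] 0.055034105174941554 0.03470296750744346 yawL -1.0927175557949527
bottle lip [ 0.5929 -0.2558  0.062 ] base-ish [ 0.5897 -0.2517  0.035 ]
pebble [ 0.5748 -0.126   0.018 ] blueb [ 0.5942 -0.3635  0.01  ]
box rim corners [[0.6701 0.3373 0.038 ]
 [0.6438 0.1391 0.038 ]
 [0.4478 0.1626 0.038 ]
 [0.4729 0.3616 0.038 ]] [0.5586 0.2501 0.038 ]
shift cm [32.35 -6.62 11.34] rot [-0.001 -0.     0.001] tcp [ 0.1904 -0.5422  0.2133] t 0.15 w 1.0022748242387418 j6 -0.020022185581060024
```

```bash
python3 -m crank '[{"xyz":[6,-1.2,2],"rot":[0,0,0],"hand":0.3},{"xyz":[12,-2.5,4],"rot":[0,0,0],"hand":0.3},{"xyz":[18,-3.7,6],"rot":[0,0,0],"hand":0.3},{"xyz":[24,-4.9,8.5],"rot":[0,0,0],"hand":0.3},{"xyz":[29.5,-6,11.3],"rot":[0,0,0],"hand":0.3}]' 15
python3 -m crank '[{"xyz":[2.8,-0.6,0],"rot":[0,0,0],"hand":0.3},{"xyz":[2.8,-0.6,0],"rot":[0,0,0],"hand":0.3},{"xyz":[2.8,-0.6,0],"rot":[0,0,0],"hand":0.3}]'
python3 - <<'E'
from h import *
go(.4736,-.3724,.006,-1.234)
im=read_camera("scene"); crop("scene",40,180,290,360,3.1,"s1",im)
print(pix("scene",(.4736,-.3724,.018)))
E
```

```text
t: 0.78
tcp_pos: [0.4433, -0.3915, 0.1046]
tcp_rot: [0.0, 0.986, 0.168, 0.0]
contact_force: [-0.3, -0.2, -0.1]
grip_width: 0.702
t: 1.15
tcp_pos: [0.4654, -0.3779, 0.1051]
tcp_rot: [0.0, 0.986, 0.168, -0.0]
contact_force: [0.5, -0.1, -0.0]
grip_width: 0.701
shift cm [ 0.96 -0.25  9.91] rot [0.    0.001 0.001] tcp [ 0.4654 -0.3779  0.1051] t 1.15 w 0.7007951279916194 j6 0.5325004775636292
[106.683  288.2368]
```

View pics/s1.png

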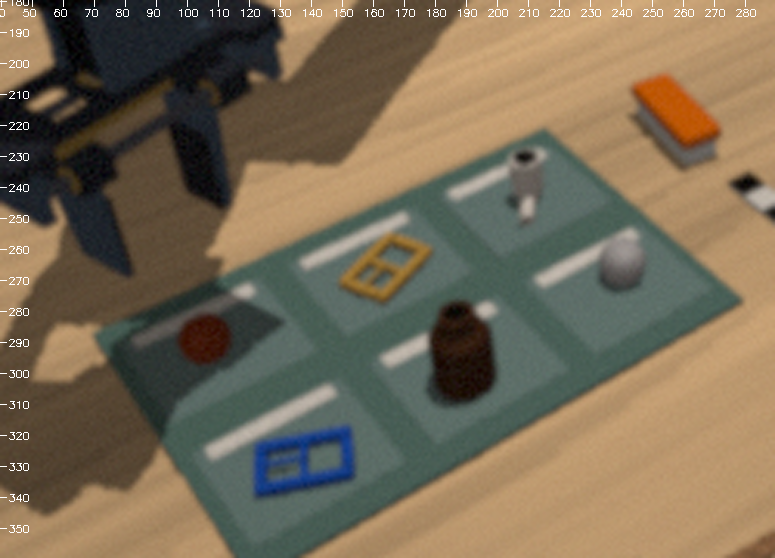

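The scene view puts the shot at px (105.3, 288.5). The top-view estimate predicted (106.7, 288.2), so the two agree within about 3 mm. Lowering onto the shot.

```bash
python3 -m crank '[{"xyz":[0.9,-0.25,3],"rot":[0,0,0],"hand":0.3},{"xyz":[0.9,-0.25,6],"rot":[0,0,0],"hand":0.3},{"xyz":[0.9,-0.25,8.5],"rot":[0,0,0],"hand":0.3},{"xyz":[0.9,-0.25,9.8],"rot":[0,0,0],"hand":0.3},{"xyz":[0.9,-0.25,9.8],"rot":[0,0,0],"hand":0.3}]'
python3 -m crank '[{"xyz":[0,0,0],"rot":[0,0,0],"hand":0.8},{"xyz":[0,0,0],"rot":[0,0,0],"hand":0.8},{"xyz":[0,0,0],"rot":[0,0,0],"hand":0.8},{"xyz":[0,0,0],"rot":[0,0,0],"hand":0.8},{"xyz":[0,0,0],"rot":[0,0,0],"hand":0.8}]' 20
```

```text
t: 1.82
tcp_pos: [0.4728, -0.3726, 0.0068]
tcp_rot: [-0.0, 0.986, 0.168, -0.0]
contact_force: [-0.2, -0.3, 0.0]
grip_width: 0.701
t: 2.45
tcp_pos: [0.474, -0.3725, 0.0077]
tcp_rot: [0.0, 0.986, 0.168, 0.0]
contact_force: [-0.8, 0.7, 2.6]
grip_width: 0.333
```

```bash
python3 -m crank '[{"xyz":[0,0,-0.5],"rot":[0,0,0],"hand":0.8},{"xyz":[0,0,-1.5],"rot":[0,0,0],"hand":0.8},{"xyz":[0,0,-4],"rot":[0,0,0],"hand":0.8},{"xyz":[0,0,-7],"rot":[0,0,0],"hand":0.8},{"xyz":[0,0,-10],"rot":[0,0,0],"hand":0.8}]'
python3 - <<'E'
from h import *
go(.6005,.1985,.1077,-1.234)
E
```

```text
t: 3.08
tcp_pos: [0.4736, -0.3721, 0.1085]
tcp_rot: [0.0, 0.986, 0.168, 0.0]
contact_force: [0.3, -0.1, -1.3]
grip_width: 0.332
shift cm [ 30.88 -49.63   0.08] rot [ 0.    -0.     0.001] tcp [ 0.4736 -0.3721  0.1085] t 3.075 w 0.33188370082660534 j6 0.5479434398634452
```

```bash
python3 -m crank '[{"xyz":[1.5,-2.5,0],"rot":[0,0,0],"hand":0.8},{"xyz":[4,-6.5,0],"rot":[0,0,0],"hand":0.8},{"xyz":[6.5,-10.5,0],"rot":[0,0,0],"hand":0.8},{"xyz":[9,-14.5,0],"rot":[0,0,0],"hand":0.8},{"xyz":[11.5,-18.5,0],"rot":[0,0,0],"hand":0.8}]'
python3 -m crank '[{"xyz":[2.5,-4,0],"rot":[0,0,0],"hand":0.8},{"xyz":[5,-8,0],"rot":[0,0,0],"hand":0.8},{"xyz":[7.5,-12,0],"rot":[0,0,0],"hand":0.8},{"xyz":[10,-16,0],"rot":[0,0,0],"hand":0.8},{"xyz":[12.5,-20,0],"rot":[0,0,0],"hand":0.8}]'
python3 -m crank '[{"xyz":[2.5,-4,0],"rot":[0,0,0],"hand":0.8},{"xyz":[5,-8,0],"rot":[0,0,0],"hand":0.8},{"xyz":[6.5,-10.5,0],"rot":[0,0,0],"hand":0.8},{"xyz":[6.9,-11.1,0],"rot":[0,0,0],"hand":0.8},{"xyz":[6.9,-11.1,0],"rot":[0,0,0],"hand":0.8}]'
python3 - <<'E'
from h import *
go(.6005,.1985,.010,-1.234)
E
```

```text
t: 3.7
tcp_pos: [0.5211, -0.1581, 0.1077]
tcp_rot: [0.0, 0.986, 0.168, 0.0]
contact_force: [2.0, 0.2, -0.8]
grip_width: 0.338
t: 4.32
tcp_pos: [0.5728, 0.0721, 0.1077]
tcp_rot: [0.0, 0.986, 0.168, 0.0]
contact_force: [0.6, -0.0, -1.2]
grip_width: 0.331
t: 4.95
tcp_pos: [0.6006, 0.1977, 0.1071]
tcp_rot: [0.0, 0.986, 0.168, -0.0]
contact_force: [-0.8, -0.2, -1.0]
grip_width: 0.337
shift cm [ 0.02 -0.08  9.71] rot [0.001 0.001 0.002] tcp [0.6006 0.1977 0.1071] t 4.95 w 0.33654959117173366 j6 1.5329770463671308
```

```bash
python3 -m crank '[{"xyz":[0,-0.05,3],"rot":[0,0,0],"hand":0.8},{"xyz":[0,-0.05,6],"rot":[0,0,0],"hand":0.8},{"xyz":[0,-0.05,8.5],"rot":[0,0,0],"hand":0.8},{"xyz":[0,-0.05,9.5],"rot":[0,0,0],"hand":0.8},{"xyz":[0,-0.05,9.75],"rot":[0,0,0],"hand":0.8}]'
python3 -m crank '[{"xyz":[0,0,0],"rot":[0,0,0],"hand":0.8},{"xyz":[0,0,0],"rot":[0,0,0],"hand":0.8}]'
```

```text
t: 5.58
tcp_pos: [0.6007, 0.1977, 0.0096]
tcp_rot: [0.0, 0.986, 0.168, -0.0]
contact_force: [0.7, -0.8, -1.3]
grip_width: 0.33
t: 5.82
tcp_pos: [0.6014, 0.1987, 0.0107]
tcp_rot: [-0.0, 0.986, 0.168, 0.001]
contact_force: [-0.0, 0.3, -1.3]
grip_width: 0.331
```

```bash
python3 -m crank '[{"xyz":[0,0,0.1],"rot":[0,0,0],"hand":0.8},{"xyz":[0,0,0.15],"rot":[0,0,0],"hand":0.8},{"xyz":[0,0,0.15],"rot":[0,0,0],"hand":0.8}]'
```

```text
t: 6.2
tcp_pos: [0.6009, 0.1987, 0.0086]
tcp_rot: [-0.0, 0.986, 0.168, 0.0]
contact_force: [-0.4, 0.3, 3.2]
grip_width: 0.336
```

Contact. Releasing with a small opening, then rising.

```bash
python3 -m crank '[{"xyz":[0,0,0],"rot":[0,0,0],"hand":0.6},{"xyz":[0,0,0],"rot":[0,0,0],"hand":0.52},{"xyz":[0,0,0],"rot":[0,0,0],"hand":0.45},{"xyz":[0,0,-1],"rot":[0,0,0],"hand":0.45},{"xyz":[0,0,-4],"rot":[0,0,0],"hand":0.45}]'
python3 -m crank '[{"xyz":[0,0,-4],"rot":[0,0,0],"hand":0.3},{"xyz":[0,0,-9],"rot":[0,0,0],"hand":0.3},{"xyz":[0,4,-11],"rot":[0,0,0],"hand":0.3},{"xyz":[0,9,-12],"rot":[0,0,0],"hand":0.3},{"xyz":[0,14,-12],"rot":[0,0,0],"hand":0.3}]'
python3 - <<'E'
from h import *
im=read_camera("top"); crop("top",134,150,232,242,6,"b2",im)
for n,p in dict(red=(.6005,.1985,.018)).items(): print(n,(pix("top",p)-[134,150]+.5)*6)
go(.5915,-.254,.13,-1.234)
E
```

```text
t: 6.82
tcp_pos: [0.5996, 0.1982, 0.0475]
tcp_rot: [0.0, 0.986, 0.168, -0.002]
contact_force: [-0.5, 0.9, 1.2]
grip_width: 0.55
t: 7.45
tcp_pos: [0.6482, 0.0655, 0.1704]
tcp_rot: [0.0, 0.986, 0.168, 0.002]
contact_force: [1.3, 0.3, -0.1]
grip_width: 0.7
red [402.1144 195.3767]
shift cm [-15.8   27.61   4.09] rot [ 0.006 -0.003 -0.002] tcp [0.6499 0.0589 0.1696] t 7.5 w 0.6990755661858823 j6 1.3137075549445931
```

View pics/b2.png

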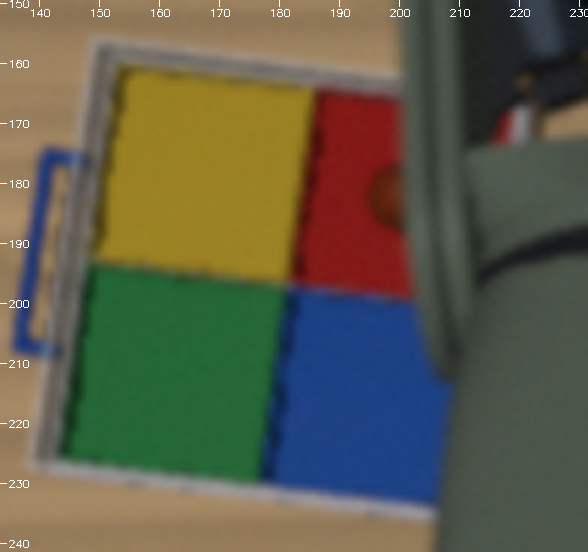

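The arm hides part of the box. The shot's left edge is at crop (367, 195), so its centre is about (402, 195), which matches the red-tray target. Next is the bottle.

```bash
python3 -m crank '[{"xyz":[-2.5,4.5,1],"rot":[0,0,0],"hand":0.3},{"xyz":[-5,9,2],"rot":[0,0,0],"hand":0.3},{"xyz":[-7.5,13.5,3],"rot":[0,0,0],"hand":0.3},{"xyz":[-10,18,4],"rot":[0,0,0],"hand":0.3},{"xyz":[-13,23,4],"rot":[0,0,0],"hand":0.3}]'
python3 -m crank '[{"xyz":[-2.5,4,0],"rot":[0,0,0],"hand":0.3},{"xyz":[-2.8,4.6,0],"rot":[0,0,0],"hand":0.3},{"xyz":[-2.8,4.6,0],"rot":[0,0,0],"hand":0.3}]'
python3 - <<'E'
from h import *
go(.5915,-.254,.012,-1.234)
im=read_camera("scene"); crop("scene",40,170,290,360,3.1,"s3",im)
print("bottle lip now predicted",(pix("scene",(.5915,-.254,.062))-[40,170]+.5)*3.1)
E
```

```text
t: 8.12
tcp_pos: [0.6, -0.1946, 0.1278]
tcp_rot: [-0.0, 0.986, 0.168, -0.0]
contact_force: [1.0, -0.1, 1.3]
grip_width: 0.699
t: 8.5
tcp_pos: [0.5895, -0.2462, 0.1284]
tcp_rot: [-0.0, 0.986, 0.168, 0.0]
contact_force: [0.5, -0.6, -1.2]
grip_width: 0.696
shift cm [-0.08  0.8  11.64] rot [-0. -0.  0.] tcp [ 0.5895 -0.2462  0.1284] t 8.5 w 0.6960560093756197 j6 0.8198922909439358
bottle lip now predicted [460.9574 341.0502]
```

View pics/s3.png

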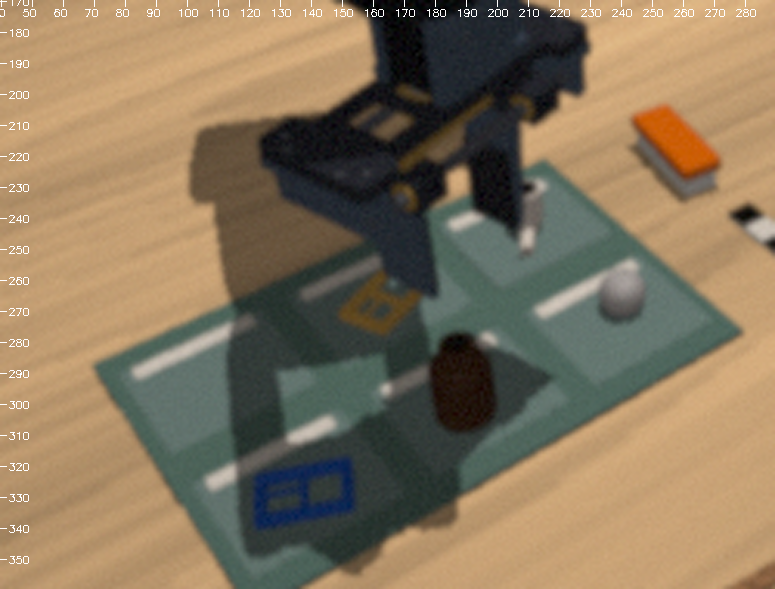

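The bottle lip is at crop (459, 341). The prediction was (461, 341), so I'm descending.

```bash
python3 -m crank '[{"xyz":[0,0.8,2.5],"rot":[0,0,0],"hand":0.3},{"xyz":[0,0.8,5.5],"rot":[0,0,0],"hand":0.3},{"xyz":[0,0.8,8.5],"rot":[0,0,0],"hand":0.3},{"xyz":[0,0.8,11],"rot":[0,0,0],"hand":0.3},{"xyz":[0,0.8,11.6],"rot":[0,0,0],"hand":0.3}]'
python3 -m crank '[{"xyz":[0,0,0],"rot":[0,0,0],"hand":0.5},{"xyz":[0,0,0],"rot":[0,0,0],"hand":0.6},{"xyz":[0,0,0],"rot":[0,0,0],"hand":0.8},{"xyz":[0,0,0],"rot":[0,0,0],"hand":0.8},{"xyz":[0,0,0],"rot":[0,0,0],"hand":0.8}]' 20
python3 -m crank '[{"xyz":[0,0,-0.5],"rot":[0,0,0],"hand":0.8},{"xyz":[0,0,-1.5],"rot":[0,0,0],"hand":0.8},{"xyz":[0,0,-4],"rot":[0,0,0],"hand":0.8},{"xyz":[0,0,-7],"rot":[0,0,0],"hand":0.8},{"xyz":[0,0,-10],"rot":[0,0,0],"hand":0.8}]'
python3 - <<'E'
from h import *
go(.5053,.2105,.112,-1.234)
E
```

```text
t: 9.18
tcp_pos: [0.5915, -0.2516, 0.0106]
tcp_rot: [-0.001, 0.986, 0.169, -0.001]
contact_force: [1.0, -0.3, 0.5]
grip_width: 0.704
t: 9.8
tcp_pos: [0.5932, -0.2542, 0.0135]
tcp_rot: [0.001, 0.986, 0.168, 0.001]
contact_force: [0.1, 0.3, 5.5]
grip_width: 0.421
t: 10.42
tcp_pos: [0.5918, -0.2537, 0.1131]
tcp_rot: [-0.0, 0.986, 0.168, -0.0]
contact_force: [1.2, -0.6, -1.3]
grip_width: 0.422
shift cm [  7.22 -46.67   0.13] rot [-0.     0.001  0.001] tcp [ 0.5918 -0.2537  0.1131] t 10.425 w 0.4221780605980369 j6 0.810294133456312
```

```bash
python3 -m crank '[{"xyz":[0.4,-2.5,0],"rot":[0,0,0],"hand":0.8},{"xyz":[1.1,-7,0],"rot":[0,0,0],"hand":0.8},{"xyz":[1.8,-11.5,0],"rot":[0,0,0],"hand":0.8},{"xyz":[2.5,-16,0],"rot":[0,0,0],"hand":0.8},{"xyz":[3.2,-20.5,0],"rot":[0,0,0],"hand":0.8}]'
python3 -m crank '[{"xyz":[0.7,-4.5,0],"rot":[0,0,0],"hand":0.8},{"xyz":[1.4,-9,0],"rot":[0,0,0],"hand":0.8},{"xyz":[2.1,-13.5,0],"rot":[0,0,0],"hand":0.8},{"xyz":[2.8,-18,0],"rot":[0,0,0],"hand":0.8},{"xyz":[3.3,-21.5,0],"rot":[0,0,0],"hand":0.8}]'
python3 -m crank '[{"xyz":[0.7,-4,0],"rot":[0,0,0],"hand":0.8},{"xyz":[0.7,-4.7,0],"rot":[0,0,0],"hand":0.8},{"xyz":[0.7,-4.7,0],"rot":[0,0,0],"hand":0.8}]'
python3 - <<'E'
from h import *
go(.5053,.2105,.0145,-1.234)
E
```

```text
t: 11.05
tcp_pos: [0.5519, -0.047, 0.1106]
tcp_rot: [-0.001, 0.986, 0.168, -0.002]
contact_force: [-0.2, -0.3, -1.0]
grip_width: 0.42
t: 11.68
tcp_pos: [0.5113, 0.1663, 0.1106]
tcp_rot: [-0.0, 0.986, 0.169, -0.002]
contact_force: [-0.0, -0.0, -0.5]
grip_width: 0.426
t: 12.05
tcp_pos: [0.5036, 0.2108, 0.1111]
tcp_rot: [0.0, 0.986, 0.169, -0.001]
contact_force: [-0.2, 0.7, -1.6]
grip_width: 0.425
shift cm [0.18 0.08 9.66] rot [0.    0.003 0.003] tcp [0.5036 0.2108 0.1111] t 12.05 w 0.4250383900909848 j6 1.6071005609107574
```

```bash
python3 -m crank '[{"xyz":[0.1,0.05,3],"rot":[0,0,0],"hand":0.8},{"xyz":[0.1,0.05,6],"rot":[0,0,0],"hand":0.8},{"xyz":[0.1,0.05,8.5],"rot":[0,0,0],"hand":0.8},{"xyz":[0.1,0.05,9.5],"rot":[0,0,0],"hand":0.8},{"xyz":[0.1,0.05,9.7],"rot":[0,0,0],"hand":0.8}]'
python3 -m crank '[{"xyz":[0,0,0.1],"rot":[0,0,0],"hand":0.8},{"xyz":[0,0,0.1],"rot":[0,0,0],"hand":0.8}]'
```

```text
t: 12.68
tcp_pos: [0.5062, 0.2098, 0.0148]
tcp_rot: [0.0, 0.986, 0.168, -0.001]
contact_force: [0.2, 0.6, -0.8]
grip_width: 0.423
t: 12.92
tcp_pos: [0.507, 0.2107, 0.0149]
tcp_rot: [-0.0, 0.986, 0.168, 0.001]
contact_force: [0.4, -0.4, -0.9]
grip_width: 0.422
```

```bash
python3 -m crank '[{"xyz":[0,0,0.1],"rot":[0,0,0],"hand":0.8},{"xyz":[0,0,0.1],"rot":[0,0,0],"hand":0.8}]'
python3 -m crank '[{"xyz":[0,0,0.05],"rot":[0,0,0],"hand":0.8},{"xyz":[0,0,0.1],"rot":[0,0,0],"hand":0.8}]'
```

```text
t: 13.18
tcp_pos: [0.507, 0.2108, 0.0145]
tcp_rot: [-0.0, 0.986, 0.168, 0.001]
contact_force: [-1.7, -0.4, 5.4]
grip_width: 0.422
t: 13.42
tcp_pos: [0.507, 0.2108, 0.0144]
tcp_rot: [-0.0, 0.986, 0.168, 0.001]
contact_force: [-3.4, -1.0, 15.3]
grip_width: 0.424
```

Contact. Easing back 1 mm, opening slightly and rising, then on to the buckle with a turn.

```bash
python3 -m crank '[{"xyz":[0,0,-0.1],"rot":[0,0,0],"hand":0.8},{"xyz":[0,0,-0.1],"rot":[0,0,0],"hand":0.5},{"xyz":[0,0,-0.1],"rot":[0,0,0],"hand":0.42},{"xyz":[0,0,-0.1],"rot":[0,0,0],"hand":0.42},{"xyz":[0,0,-1.5],"rot":[0,0,0],"hand":0.42}]'
python3 -m crank '[{"xyz":[0,0,-3],"rot":[0,0,0],"hand":0.42},{"xyz":[0,0,-7],"rot":[0,0,0],"hand":0.42},{"xyz":[0,0,-11],"rot":[0,0,0],"hand":0.42},{"xyz":[0,4,-13],"rot":[0,0,0],"hand":0.42},{"xyz":[0,9,-13],"rot":[0,0,0],"hand":0.42}]'
python3 - <<'E'
from h import *
go(.474,-.249,.11,.478)
E
```

```text
t: 14.05
tcp_pos: [0.5055, 0.2102, 0.0266]
tcp_rot: [0.0, 0.986, 0.168, -0.001]
contact_force: [0.2, 1.1, -0.0]
grip_width: 0.582
t: 14.68
tcp_pos: [0.5379, 0.1257, 0.1604]
tcp_rot: [-0.0, 0.986, 0.169, 0.003]
contact_force: [-0.0, 0.9, -0.4]
grip_width: 0.579
shift cm [-18.55  33.19   4.95] rot [-0.004 -0.006  1.433] tcp [0.5379 0.1257 0.1604] t 14.675 w 0.5787155030461242 j6 1.439380102893584
```

```bash
python3 -m crank '[{"xyz":[-2,3.5,0],"rot":[0,0,-0.17],"hand":0.3},{"xyz":[-4,7,0],"rot":[0,0,-0.34],"hand":0.3},{"xyz":[-6,10.5,0],"rot":[0,0,-0.51],"hand":0.3},{"xyz":[-8,14,0],"rot":[0,0,-0.68],"hand":0.3},{"xyz":[-10,17.5,0],"rot":[0,0,-0.85],"hand":0.3}]'
python3 - <<'E'
from h import *
go(.474,-.249,.11,.478)
E
```

```text
t: 15.3
tcp_pos: [0.4997, -0.0739, 0.1581]
tcp_rot: [0.001, 0.827, 0.562, 0.0]
contact_force: [-0.1, -0.1, 0.7]
grip_width: 0.698
shift cm [-17.22   4.05   4.82] rot [ 0.001  0.    -0.855] tcp [ 0.4997 -0.0739  0.1581] t 15.3 w 0.6981696285169251 j6 0.20778978419135036
```

```bash
python3 -m crank '[{"xyz":[-3.5,0.8,0],"rot":[0,0,-0.17],"hand":0.3},{"xyz":[-7,1.6,1],"rot":[0,0,-0.34],"hand":0.3},{"xyz":[-10.5,2.4,2],"rot":[0,0,-0.51],"hand":0.3},{"xyz":[-14,3.2,3],"rot":[0,0,-0.68],"hand":0.3},{"xyz":[-17.2,4.05,4.8],"rot":[0,0,-0.855],"hand":0.3}]'
python3 -m crank '[{"xyz":[0,0,0],"rot":[0,0,0],"hand":0.3},{"xyz":[0,0,0],"rot":[0,0,0],"hand":0.3}]'
python3 - <<'E'
from h import *
go(.474,-.249,.0055,.478)
im=read_camera("scene"); crop("scene",40,170,290,360,3.1,"s4",im)
print("buckle predicted",(pix("scene",(.474,-.249,.008))-[40,170]+.5)*3.1)
E
```

```text
t: 15.92
tcp_pos: [0.4736, -0.2489, 0.1103]
tcp_rot: [0.002, 0.52, 0.854, 0.0]
contact_force: [-0.1, 0.7, -0.7]
grip_width: 0.697
t: 16.18
tcp_pos: [0.4734, -0.247, 0.1099]
tcp_rot: [0.0, 0.523, 0.852, 0.0]
contact_force: [-1.1, 0.9, -0.4]
grip_width: 0.704
shift cm [-0.2  -0.04 10.44] rot [ 0.001  0.    -0.008] tcp [ 0.4734 -0.247   0.1099] t 16.175 w 0.7041098224223844 j6 -0.9731648680979014
buckle predicted [389.6046 297.2056]
```

View pics/s4.png

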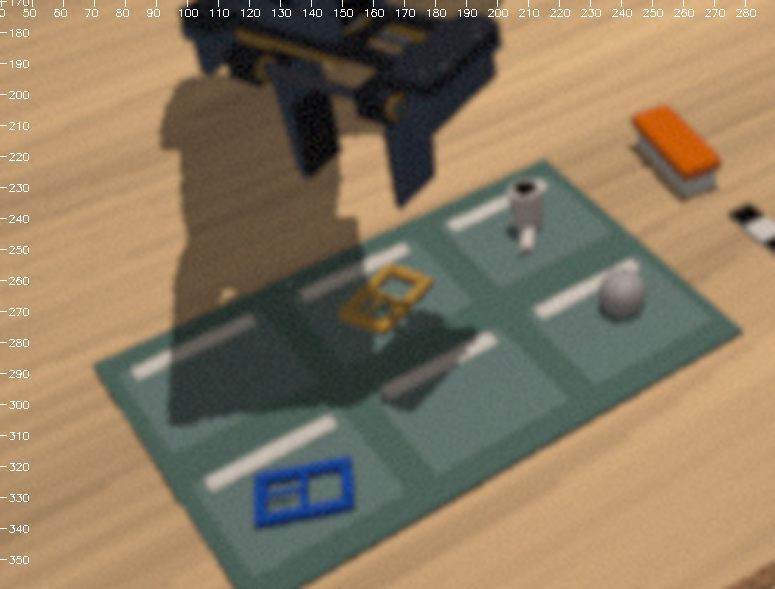

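The brass buckle is centred at about crop (386, 298). The prediction was (390, 297), so the estimate holds. Descending across its width.

```bash
python3 -m crank '[{"xyz":[-0.1,0,3],"rot":[0,0,0],"hand":0.3},{"xyz":[-0.1,0,6],"rot":[0,0,0],"hand":0.3},{"xyz":[-0.1,0,9],"rot":[0,0,0],"hand":0.3},{"xyz":[-0.1,0,10.2],"rot":[0,0,0],"hand":0.3},{"xyz":[-0.1,0,10.3],"rot":[0,0,0],"hand":0.3}]'
python3 -m crank '[{"xyz":[0,0,0],"rot":[0,0,0],"hand":0.5},{"xyz":[0,0,0],"rot":[0,0,0],"hand":0.6},{"xyz":[0,0,0],"rot":[0,0,0],"hand":0.7},{"xyz":[0,0,0],"rot":[0,0,0],"hand":0.7},{"xyz":[0,0,0],"rot":[0,0,0],"hand":0.7}]' 15
```

```text
t: 16.85
tcp_pos: [0.4739, -0.2477, 0.0063]
tcp_rot: [-0.0, 0.522, 0.853, -0.0]
contact_force: [-0.5, -0.4, 0.8]
grip_width: 0.697
t: 17.48
tcp_pos: [0.474, -0.2485, 0.0068]
tcp_rot: [0.001, 0.522, 0.853, -0.0]
contact_force: [-0.6, -0.1, 6.1]
grip_width: 0.418
```

```bash
python3 -m crank '[{"xyz":[0,0,-0.5],"rot":[0,0,0],"hand":0.7},{"xyz":[0,0,-1.5],"rot":[0,0,0],"hand":0.7},{"xyz":[0,0,-4],"rot":[0,0,0],"hand":0.7},{"xyz":[0,0,-7],"rot":[0,0,0],"hand":0.7},{"xyz":[0,0,-10],"rot":[0,0,0],"hand":0.7}]'
python3 - <<'E'
from h import *
go(.6127,.2935,.107)
E
```

```text
t: 18.1
tcp_pos: [0.4735, -0.2481, 0.1074]
tcp_rot: [-0.0, 0.522, 0.853, -0.0]
contact_force: [-0.2, 0.3, -0.8]
grip_width: 0.414
shift cm [41.91 37.02  0.04] rot [-0.  0.  0.] tcp [ 0.4735 -0.2481  0.1074] t 18.1 w 0.4135145081646283 j6 -0.9761187667320118
```

```bash
python3 -m crank '[{"xyz":[2,1.8,0],"rot":[0,0,0],"hand":0.7},{"xyz":[5.2,4.6,0],"rot":[0,0,0],"hand":0.7},{"xyz":[8.5,7.5,0],"rot":[0,0,0],"hand":0.7},{"xyz":[11.8,10.4,0],"rot":[0,0,0],"hand":0.7},{"xyz":[15.1,13.3,0],"rot":[0,0,0],"hand":0.7}]'
python3 -m crank '[{"xyz":[3.3,2.9,0],"rot":[0,0,0],"hand":0.7},{"xyz":[6.6,5.8,0],"rot":[0,0,0],"hand":0.7},{"xyz":[9.9,8.7,0],"rot":[0,0,0],"hand":0.7},{"xyz":[13.2,11.6,0],"rot":[0,0,0],"hand":0.7},{"xyz":[16.5,14.5,0],"rot":[0,0,0],"hand":0.7}]'
python3 -m crank '[{"xyz":[3.3,2.9,0],"rot":[0,0,0],"hand":0.7},{"xyz":[6.6,5.8,0],"rot":[0,0,0],"hand":0.7},{"xyz":[9.5,8.5,0],"rot":[0,0,0],"hand":0.7},{"xyz":[10.3,9.2,0],"rot":[0,0,0],"hand":0.7},{"xyz":[10.3,9.2,0],"rot":[0,0,0],"hand":0.7}]'
python3 - <<'E'
from h import *
go(.6127,.2935,.0078)
E
```

```text
t: 18.73
tcp_pos: [0.5237, -0.0519, 0.1067]
tcp_rot: [0.0, 0.522, 0.853, 0.0]
contact_force: [0.1, -0.2, -0.1]
grip_width: 0.412
t: 19.35
tcp_pos: [0.5777, 0.1611, 0.1066]
tcp_rot: [0.0, 0.522, 0.853, 0.0]
contact_force: [0.5, 0.1, -0.1]
grip_width: 0.414
t: 19.98
tcp_pos: [0.6123, 0.2931, 0.1059]
tcp_rot: [-0.0, 0.522, 0.853, -0.001]
contact_force: [-0.1, -0.5, -0.4]
grip_width: 0.413
shift cm [0.03 0.07 9.81] rot [-0.001  0.001  0.   ] tcp [0.6123 0.2931 0.1059] t 19.975 w 0.41254303684743504 j6 -0.04284232678804552
```

```bash
python3 -m crank '[{"xyz":[0,0,3],"rot":[0,0,0],"hand":0.7},{"xyz":[0,0,6],"rot":[0,0,0],"hand":0.7},{"xyz":[0,0,8.5],"rot":[0,0,0],"hand":0.7},{"xyz":[0,0,9.6],"rot":[0,0,0],"hand":0.7},{"xyz":[0,0,9.8],"rot":[0,0,0],"hand":0.7}]'
python3 -m crank '[{"xyz":[0,0,0.1],"rot":[0,0,0],"hand":0.7},{"xyz":[0,0,0.1],"rot":[0,0,0],"hand":0.7}]'
```

```text
t: 20.6
tcp_pos: [0.6127, 0.2922, 0.0082]
tcp_rot: [-0.0, 0.523, 0.853, -0.0]
contact_force: [-0.0, 0.4, -0.2]
grip_width: 0.414
t: 20.85
tcp_pos: [0.6131, 0.2933, 0.008]
tcp_rot: [0.0, 0.522, 0.853, 0.001]
contact_force: [0.3, -0.2, -0.8]
grip_width: 0.416
```

```bash
python3 -m crank '[{"xyz":[0,0,0.1],"rot":[0,0,0],"hand":0.7},{"xyz":[0,0,0.1],"rot":[0,0,0],"hand":0.7}]'
```

```text
t: 21.1
tcp_pos: [0.6132, 0.2934, 0.0079]
tcp_rot: [0.001, 0.522, 0.853, 0.001]
contact_force: [-1.5, -1.6, 5.5]
grip_width: 0.416
```

Contact. Releasing, rising and heading for the pipe.

```bash
python3 -m crank '[{"xyz":[0,0,-0.05],"rot":[0,0,0],"hand":0.52},{"xyz":[0,0,-0.05],"rot":[0,0,0],"hand":0.45},{"xyz":[0,0,-0.05],"rot":[0,0,0],"hand":0.45},{"xyz":[0,0,-1],"rot":[0,0,0],"hand":0.45},{"xyz":[0,0,-4],"rot":[0,0,0],"hand":0.45}]'
python3 -m crank '[{"xyz":[0,0,-5],"rot":[0,0,0],"hand":0.45},{"xyz":[0,0,-10],"rot":[0,0,0],"hand":0.45},{"xyz":[-3,-3,-12],"rot":[0,0,-0.17],"hand":0.45},{"xyz":[-6.5,-6.5,-12],"rot":[0,0,-0.34],"hand":0.45},{"xyz":[-10,-10,-12],"rot":[0,0,-0.5],"hand":0.45}]'
python3 - <<'E'
from h import *
go(.4657,-.1324,.115,.995)
E
```

```text
t: 21.72
tcp_pos: [0.6115, 0.2927, 0.0451]
tcp_rot: [-0.001, 0.522, 0.853, -0.002]
contact_force: [-0.1, -0.5, -0.3]
grip_width: 0.55
t: 22.35
tcp_pos: [0.5688, 0.1575, 0.1672]
tcp_rot: [0.001, 0.292, 0.956, 0.0]
contact_force: [-0.1, 0.1, -0.4]
grip_width: 0.547
shift cm [ -7.64 -29.81   5.2 ] rot [ 0.001  0.001 -0.017] tcp [0.5688 0.1575 0.1672] t 22.35 w 0.5474004050618961 j6 -0.7269593430428359
```

```bash
python3 -m crank '[{"xyz":[-1.2,-4.8,0.5],"rot":[0,0,0],"hand":0.4},{"xyz":[-2.4,-9.6,1.5],"rot":[0,0,0],"hand":0.4},{"xyz":[-3.6,-14.4,2.5],"rot":[0,0,0],"hand":0.4},{"xyz":[-4.9,-19.2,3.5],"rot":[0,0,0],"hand":0.4},{"xyz":[-6.1,-24,4.5],"rot":[0,0,0],"hand":0.4}]'
python3 -m crank '[{"xyz":[-1.2,-4.6,0.7],"rot":[0,0,-0.017],"hand":0.4},{"xyz":[-1.5,-5.8,0.7],"rot":[0,0,-0.017],"hand":0.4},{"xyz":[-1.5,-5.8,0.7],"rot":[0,0,-0.017],"hand":0.4},{"xyz":[-1.5,-5.8,0.7],"rot":[0,0,-0.017],"hand":0.4}]'
python3 - <<'E'
from h import *
go(.4657,-.1324,.009,.995)
im=read_camera("scene"); crop("scene",130,120,430,310,2.6,"s5",im)
for p in((.4657,-.1324,.040),(.6127,.2935,.008),(.5053,.2105,.063),(.6005,.1985,.018)): print((pix("scene",p)-[130,120]+.5)*2.6)
E
```

```text
t: 22.98
tcp_pos: [0.4839, -0.0754, 0.1217]
tcp_rot: [0.001, 0.295, 0.956, 0.0]
contact_force: [1.2, -0.1, 0.4]
grip_width: 0.602
t: 23.48
tcp_pos: [0.4647, -0.1295, 0.1146]
tcp_rot: [0.001, 0.286, 0.958, 0.0]
contact_force: [0.1, -0.6, 0.4]
grip_width: 0.598
shift cm [-0.24 -0.2  10.56] rot [ 0.001  0.001 -0.005] tcp [ 0.4647 -0.1295  0.1146] t 23.475 w 0.598397232358973 j6 -1.2860363113096023
[208.9835 287.5242]
[674.7198 219.3318]
[538.9809 151.2532]
[597.3333 241.034 ]
```

View pics/s5.png

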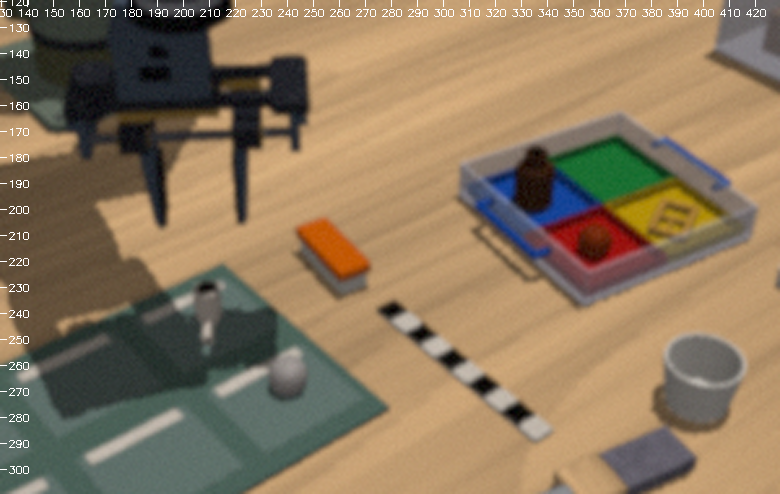

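The bottle, shot and buckle are upright and centred in the blue, red and yellow trays. The pipe mouth is at crop (207, 287), against a prediction of (209, 287.5). Grasping the pipe.

```bash
python3 -m crank '[{"xyz":[-0.2,-0.2,3],"rot":[0,0,0],"hand":0.4},{"xyz":[-0.2,-0.2,6],"rot":[0,0,0],"hand":0.4},{"xyz":[-0.2,-0.2,9],"rot":[0,0,0],"hand":0.4},{"xyz":[-0.2,-0.2,10.4],"rot":[0,0,0],"hand":0.4},{"xyz":[-0.2,-0.2,10.5],"rot":[0,0,0],"hand":0.4}]'
python3 -m crank '[{"xyz":[0,0,0],"rot":[0,0,0],"hand":0.6},{"xyz":[0,0,0],"rot":[0,0,0],"hand":0.7},{"xyz":[0,0,0],"rot":[0,0,0],"hand":0.85},{"xyz":[0,0,0],"rot":[0,0,0],"hand":0.85},{"xyz":[0,0,0],"rot":[0,0,0],"hand":0.85}]' 12
python3 -m crank '[{"xyz":[0,0,-0.5],"rot":[0,0,0],"hand":0.85},{"xyz":[0,0,-1.5],"rot":[0,0,0],"hand":0.85},{"xyz":[0,0,-4],"rot":[0,0,0],"hand":0.85},{"xyz":[0,0,-7.5],"rot":[0,0,0],"hand":0.85},{"xyz":[0,0,-11],"rot":[0,0,0],"hand":0.85}]'
python3 - <<'E'
from h import *
go(.5175,.3057,.12)
E
```

```text
t: 24.15
tcp_pos: [0.4644, -0.1324, 0.0087]
tcp_rot: [-0.001, 0.286, 0.958, 0.0]
contact_force: [-0.8, 0.3, 0.0]
grip_width: 0.6
t: 24.78
tcp_pos: [0.4648, -0.1332, 0.0096]
tcp_rot: [0.001, 0.287, 0.958, 0.0]
contact_force: [0.4, 0.1, 4.7]
grip_width: 0.255
t: 25.4
tcp_pos: [0.4642, -0.1331, 0.1206]
tcp_rot: [-0.0, 0.287, 0.958, -0.0]
contact_force: [-0.2, 1.0, -0.6]
grip_width: 0.249
shift cm [19.66 39.59  0.05] rot [-0.  0.  0.] tcp [ 0.4642 -0.1331  0.1206] t 25.4 w 0.24944565558282103 j6 -1.2918253363214607
```

```bash
python3 -m crank '[{"xyz":[1.2,2.4,0],"rot":[0,0,0],"hand":0.85},{"xyz":[3.2,6.4,0],"rot":[0,0,0],"hand":0.85},{"xyz":[5.2,10.4,0],"rot":[0,0,0],"hand":0.85},{"xyz":[7.2,14.4,0],"rot":[0,0,0],"hand":0.85},{"xyz":[9.2,18.5,0],"rot":[0,0,0],"hand":0.85}]'
python3 -m crank '[{"xyz":[2,4,0],"rot":[0,0,0],"hand":0.85},{"xyz":[4,8,0],"rot":[0,0,0],"hand":0.85},{"xyz":[6,12.1,0],"rot":[0,0,0],"hand":0.85},{"xyz":[8,16.1,0],"rot":[0,0,0],"hand":0.85},{"xyz":[9.8,19.7,0],"rot":[0,0,0],"hand":0.85}]'
python3 -m crank '[{"xyz":[0.6,1.3,0],"rot":[0,0,0],"hand":0.85},{"xyz":[0.6,1.3,0],"rot":[0,0,0],"hand":0.85},{"xyz":[0.6,1.3,0],"rot":[0,0,0],"hand":0.85}]'
python3 - <<'E'
from h import *
go(.5175,.3057,.0105)
E
```

```text
t: 26.02
tcp_pos: [0.4892, 0.0734, 0.1197]
tcp_rot: [0.0, 0.287, 0.958, 0.0]
contact_force: [-0.0, -0.2, -0.6]
grip_width: 0.251
t: 26.65
tcp_pos: [0.5156, 0.2921, 0.1196]
tcp_rot: [0.0, 0.287, 0.958, 0.0]
contact_force: [0.4, -0.2, 0.0]
grip_width: 0.253
t: 27.02
tcp_pos: [0.5175, 0.3032, 0.1191]
tcp_rot: [-0.0, 0.287, 0.958, -0.001]
contact_force: [0.4, 1.0, -0.5]
grip_width: 0.25
shift cm [ 0.14  0.23 10.86] rot [-0.001  0.     0.   ] tcp [0.5175 0.3032 0.1191] t 27.025 w 0.249588896368566 j6 -0.47666157459929565
```

```bash
python3 -m crank '[{"xyz":[0.1,0.2,3],"rot":[0,0,0],"hand":0.85},{"xyz":[0.1,0.2,6],"rot":[0,0,0],"hand":0.85},{"xyz":[0.1,0.2,9],"rot":[0,0,0],"hand":0.85},{"xyz":[0.1,0.2,10.6],"rot":[0,0,0],"hand":0.85},{"xyz":[0.1,0.2,10.8],"rot":[0,0,0],"hand":0.85}]'
python3 -m crank '[{"xyz":[0,0,0.1],"rot":[0,0,0],"hand":0.85},{"xyz":[0,0,0.1],"rot":[0,0,0],"hand":0.85}]'
```

```text
t: 27.65
tcp_pos: [0.518, 0.306, 0.0109]
tcp_rot: [-0.0, 0.287, 0.958, -0.0]
contact_force: [0.5, 0.0, -0.2]
grip_width: 0.26
t: 27.9
tcp_pos: [0.5185, 0.307, 0.0109]
tcp_rot: [0.001, 0.287, 0.958, 0.001]
contact_force: [0.1, -0.7, -0.3]
grip_width: 0.252
```

```bash
python3 -m crank '[{"xyz":[0,0,0.1],"rot":[0,0,0],"hand":0.85},{"xyz":[0,0,0.1],"rot":[0,0,0],"hand":0.85}]'
```

```text
t: 28.15
tcp_pos: [0.5186, 0.3072, 0.0104]
tcp_rot: [0.001, 0.287, 0.958, 0.001]
contact_force: [0.2, -1.0, 4.8]
grip_width: 0.251
```

Contact. Release, rise, move clear and check.

```bash
python3 -m crank '[{"xyz":[0,0,0],"rot":[0,0,0],"hand":0.7},{"xyz":[0,0,0],"rot":[0,0,0],"hand":0.6},{"xyz":[0,0,0],"rot":[0,0,0],"hand":0.58},{"xyz":[0,0,-1],"rot":[0,0,0],"hand":0.58},{"xyz":[0,0,-4],"rot":[0,0,0],"hand":0.58}]'
python3 -m crank '[{"xyz":[0,0,-5],"rot":[0,0,0],"hand":0.58},{"xyz":[0,0,-10],"rot":[0,0,0],"hand":0.58},{"xyz":[0,-1,-14],"rot":[0,0,0],"hand":0.58},{"xyz":[-3,-5,-15],"rot":[0,0,0],"hand":0.58},{"xyz":[-6,-10,-15],"rot":[0,0,0],"hand":0.58}]'
python3 -m crank '[{"xyz":[-2,-5,0],"rot":[0,0,0],"hand":0.5},{"xyz":[-4,-10,0],"rot":[0,0,0],"hand":0.5},{"xyz":[-6,-15,0],"rot":[0,0,0],"hand":0.5},{"xyz":[-8,-20,0],"rot":[0,0,0],"hand":0.5},{"xyz":[-9,-25,0],"rot":[0,0,0],"hand":0.5}]'
python3 - <<'E'
from h import *
im=read_camera("top"); a=im.copy()
crop("top",134,150,232,242,6,"b6",im)
for n,p in dict(shot=(.6005,.1985,.018),pipe_mouth=(.5175,.3057,.041),buckle=(.6127,.2935,.009),lip=(.5053,.2105,.063)).items(): print(n,(pix("top",p)-[134,150]+.5)*6)
E
```

```text
t: 28.78
tcp_pos: [0.517, 0.3063, 0.0485]
tcp_rot: [-0.001, 0.287, 0.958, -0.001]
contact_force: [0.7, 0.1, -0.0]
grip_width: 0.421
t: 29.4
tcp_pos: [0.5141, 0.19, 0.2012]
tcp_rot: [0.002, 0.286, 0.958, 0.001]
contact_force: [0.2, -1.2, -0.1]
grip_width: 0.421
t: 30.02
tcp_pos: [0.4508, -0.0698, 0.1999]
tcp_rot: [0.001, 0.287, 0.958, -0.0]
contact_force: [0.5, -0.4, 0.2]
grip_width: 0.5
shot [402.1144 195.3767]
pipe_mouth [158.5098 369.128 ]
buckle [203.6065 174.1244]
lip [358.8696 390.2203]
```

View pics/b6.png

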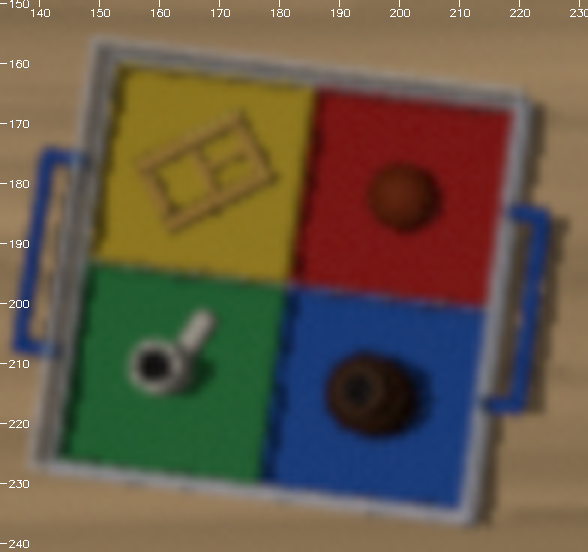

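All four stand centred. In crop pixels, with the prediction in brackets:
- **Shot:** (403, 197) (402, 195)
- **Pipe mouth:** (155, 367) (158.5, 369)
- **Buckle:** (207, 172) (204, 174)
- **Bottle lip:** (357, 389) (359, 390)

I'll take one last look at the mat while the arm settles.

```bash
python3 -m crank '[{"xyz":[0,0,0],"rot":[0,0,0],"hand":0.5},{"xyz":[0,0,0],"rot":[0,0,0],"hand":0.5}]'
python3 - <<'E'
from h import *
crop("scene",40,150,430,370,2,"s7")
for p in((.5748,-.126,.018),(.5942,-.3635,.01)): print((pix("scene",p)-[40,150]+.5)*2)
E
```

```text
t: 30.32
tcp_pos: [0.4515, -0.0673, 0.1995]
tcp_rot: [0.0, 0.287, 0.958, 0.0]
contact_force: [0.5, 1.2, -0.4]
grip_width: 0.5
[402.9945 227.4871]
[197.8303 355.9733]
```

View pics/s7.png

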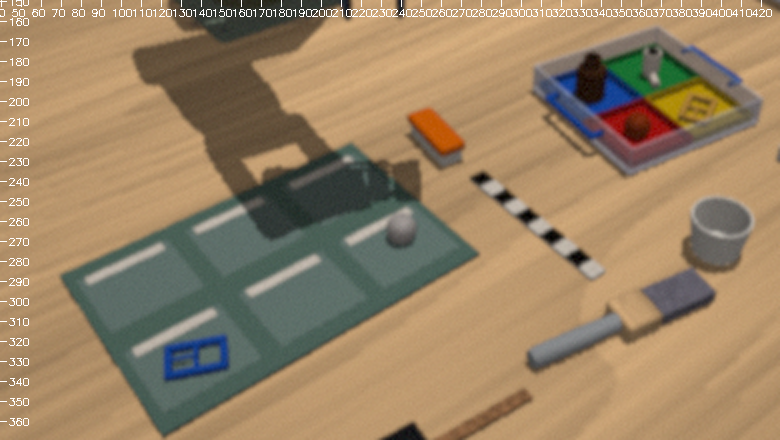

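The pebble is at (401, 229) and the blue buckle at (197, 357), both at their predicted start positions. All four finds are upright and the gripper is clear.

```bash
python3 -c "from bench import job_done; print(job_done())"
```

```text
the job is handed in; nothing more can be done
None
```

I packed all four finds and handed the job in at about 30 s: shot in red, bottle in blue, brass buckle in yellow and pipe in green. Each was lowered until I felt light contact, then released. The bottle took the firmest press, about 15 N; the others were 3–6 N.

The last top and scene pictures show all four upright, each within about 2 mm of its aim point. The aim points themselves are less certain: I averaged two box-centre estimates that differed by about 4 mm. That is still well inside the 15 mm limit.

The pebble and blue buckle are at their starting positions to within about 3 mm, and the gripper is clear of everything. No check failed, and `job_done()` gave no verdict.

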